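# Dock the dosing cup in the tamping stand

### The job

Get the brass dosing cup ready for tamping: swing the tamping stand's gate open, slide the cup across the counter, standing upright and never lifted or tipped over, into the stand's U-shaped yoke until it is fully home, then swing the gate fully shut behind it. Leave the tamper, the milk jug and the small espresso cup where they are.

Things in the scene. Friction and masses are not known exactly. Their poses are not given: they have to be found in the camera images.
- cup: The brass dosing cup: a plain open round cup, 72 mm outside diameter, 76 mm tall, 4 mm wall, no handle, about 0.35 kg, standing loose on the counter. Origin at the centre of its underside, z up its axis; its yaw means nothing.
- stand: Tamping stand fixed to the counter: dark steel U-shaped yoke, 8 to 24 mm above the counter, mouth open along +y. Inside: half circle of 40 mm radius, then straight arms 80 mm apart to y = 34 mm, flaring to 105 mm at y = 50. The cup stands on bare counter inside. A foot, 12 mm high, reaches back to y = -100. Origin: half circle's centre on the counter; z up.
- seat (a point): Where the centre of the cup's underside must be when the cup is home: the centre of the yoke's half circle, at counter level (same as the stand's origin and axes).
- gate (a joint): Angle of the aluminium gate bar (10 mm thick, 8 to 24 mm up) across the mouth. 0 = shut; grows as it swings outward (clockwise from above) to a stop at 2.0; from 1.6 the mouth is clear. Stiff, stays where left. A rubber pad mid-bar reaches 24 mm inward, 1.5 mm from a cup that is home. Starts shut or partly open, blocking the mouth.
- gate_post (a point): Upright round handle post at the free end of the gate, 14 mm diameter (16 mm at its black cap), top 72 mm above the counter. The point lies on its axis, 55 mm above the counter, 124 mm from the hinge axis; when shut it is at x = -62, y = 62 mm in the stand's frame.
- gate_hinge (a point): The gate's vertical hinge axis, 16 mm above the counter, at x = 62, y = 62 mm in the stand's frame.
- tamper: Bystander: black tamper standing on its 58 mm base, 90 mm tall. Origin at the centre of its underside.
- jug: Bystander: steel milk jug, 84 mm wide with a handle at its +y side, 105 mm tall. Origin at the centre of its underside.
- demitasse: Bystander: small white espresso cup with a handle, 62 mm wide, 55 mm tall. Origin at the centre of its underside.
Mind the look-alikes: they are no part of the job. What is shaped like the stand but blue or purple is not meant.

How it is judged:
By the outcome, as a careful person would: the job done as asked, in the order asked, and still so for the second after the job is handed in, with the robot touching nothing.
It also fails if it takes over 72 s, if anything falls off the work surface, if the arm or the gripper's body presses on something with over 40 N, if the wrist force passes 120 N, or if a joint passes its speed limit or range.

### The arm

A 6-joint arm with a two-finger parallel gripper is mounted at the origin on the work surface. World frame = base frame: x ahead of the robot, y to its left, z up, the work surface at z = 0. Lengths are in m, angles in rad, forces in N, time in s.
With the tool pointing down it reaches from about 0.325 to 0.925 m from the base axis. Payload 3.1 kg.
Tool frame: the origin (TCP) lies at the very end of the fingers, on their centre line; the grasp point (between the pads) lies 19 mm behind it; z points along the fingers, y is the line along which they close (so a half turn about z gives the same grasp; the last joint's range is limited). The gripper opens to 85 mm and grips with 20 to 120 N. Pads are 22 mm wide; open, the fingers measure 114 mm over their backs; the gripper's body (76 mm by 85 mm) begins 54 mm behind the grasp point. The pads swing forward as they close: fully open they stand 13 mm farther back than shut.
Start: joints at [1.051, 0.217, 1.613, -0, 1.311, -0.112], TCP at [0.248, 0.574, 0.231] pointing down, gripper open.
Joint ranges: [-2.75, 2.75], [-0.78, 2.1], [0.31, 2.55], [-1.13, 4.27], [0.13, 2.63], [-2.58, 2.58]. Speed limits (rad/s): [2.79, 2.79, 3.14, 3.14, 3.14, 3.14].

### API

Orientations are given as a unit quaternion [x, y, z, w].
In Python, from rig import arm gives the robot as it stands.
- The arm moves only by the tool send_rows, never from a script. Its argument "commands" is a list of rows, each a list of 5 numbers: the shift along the world's x, y, z in units of 30 mm (1.0 is 30 mm), then the turn about the world's z in units of 5 degrees (1.0 is 5 degrees), then the finger opening in mm, from 0 to 85.4. In form: [[dx, dy, dz, roll, claw], ...]. A call has exactly 8 rows; each row shifts and turns the commanded pose from where the row before left it; what a row does not reach is not made up. A row lasts 1/10 s, in which the tool goes at most 50 mm and 8.59 degrees, less where a joint would pass 70% of its speed; a pose out of reach is approached as far as the arm can. A call is refused whole if a number of a shift passes 1 or a number of a turn 1, either way. A call with a gripper value outside its range is refused whole. The fingers move at their own pace and stop on an object; "grip_force" is the grip in N (left out, the last holds). Time passes only in rows, so rows that do not move let the fingers close, or fill a call up. It gives the time, the measured TCP pose, the force, the opening and the grip force at its end, in the units of the state.
- arm.state(): the state, without advancing time (a new reading comes with each control period).
- arm.snapshot(name): name is "scene" or "top" or "wrist"; returns a dict with "image" (384x512x3 uint8, blue, green, red), "depth" (384x512 float32, m along the optical axis (not along the pixel's ray), 0 where there is no reading), "fov_y" (degrees; the focal length in pixels is half the picture's height over the tangent of half this angle, whatever the lens; pixels are square), "cx", "cy" (the principal point, pixels), "distortion" ([k1, k2, p1, p2, k3] as OpenCV has them; the pictures are not rectified), "R" (3x3) and "t" (3): a world point X has camera coordinates R X + t; the wrist camera has in their place "mount" (4x4, takes a point from camera to tool coordinates, whose origin is the TCP and whose axes are the flange's). Camera axes: x right, y down, z forward; pixel columns grow to the right and rows downward; lengths in m; the calibration is good to about 2 mm. A picture is of the moment at which its call begins: read the wrist's pose just before it.
- arm.finish_job(): hands the job in; it is judged then, once.
The state is a dict: "clock": time; "joints": joint angles; "joint_vel": joint speeds; "effort": joint torques, N m; "tool_pos": TCP position; "tcp_rot": TCP orientation; "wrist_force": force on the tool from outside, world axes, zero at the start; "moment": the same for the moment, N m; "opening": opening from 0.0 (shut) to 1.0 (fully open); "grip_force": force on a finger pad.
Only numpy, scipy, OpenCV 4.12 (cv2) and the standard library are available. Lean on these libraries where they do the work, as an engineer would, in place of code of your own. Each camera call takes 0.05 s, during which the arm holds its last target. There are 200 camera calls.

## Working session

There is one attempt and no reset: what is moved stays moved. The work goes in short steps, Python scripts to look and compute and a tool call to move; the robot and the scene stay as the last step left them, time stands still between calls to the robot, and variables do not carry over. Pictures are saved under pics/ and viewed, at most 14 in all, crops included, and the job is handed in when it is done.

Besides the shell and the picture viewer there is one more tool, called as name(argument=value, ...) on one line, values as JSON. send_rows: Moves the arm, as the interface text tells. Its arguments: {"type":"object","properties":{"commands":{"type":"array","items":{"type":"array","items":{"type":"number"}}},"grip_force":{"type":"number"}},"required":["commands"]}

```bash
mkdir -p pics
cat > h.py <<'E'
import numpy as np, cv2
from rig import arm
def K(s):
    h=s["image"].shape[0]; f=h/2/np.tan(np.radians(s["fov_y"])/2)
    return np.array([[f,0,s["cx"]],[0,f,s["cy"]],[0,0,1]])
def Rt(s): return np.array(s["R"]),np.array(s["t"])
def ray_plane(s,px,z):
    R,t=Rt(s); p=cv2.undistortPoints(np.array(px,float).reshape(-1,1,2),K(s),np.array(s["distortion"],float)).reshape(-1,2)
    d=np.c_[p,np.ones(len(p))]@R; c=-R.T@t
    return c+d*((z-c[2])/d[:,2])[:,None]
def cloud(s):
    R,t=Rt(s); h,w=s["depth"].shape; u,v=np.meshgrid(np.arange(w),np.arange(h))
    p=cv2.undistortPoints(np.stack([u,v],-1).reshape(-1,1,2).astype(float),K(s),np.array(s["distortion"],float)).reshape(-1,2)
    P=np.c_[p,np.ones(len(p))]*s["depth"].reshape(-1,1)
    return ((P-t)@R).reshape(h,w,3)
E
python3 - <<'E'
from h import *
import pickle
for n in("scene","top"):
    s=arm.snapshot(n); pickle.dump(s,open(n+".pkl","wb")); cv2.imwrite(f"pics/{n}0.png",s["image"])
    print(n,s["fov_y"],s["distortion"],-np.array(s["R"]).T@np.array(s["t"]))
print(arm.state())
E
```

```text
scene 57.382371859268176 [-0.1053243  0.         0.         0.         0.       ] [0.96415213 0.32552994 0.81199506]
top 57.29191582675059 [-0.07031935  0.          0.          0.          0.        ] [ 0.37149943 -0.10186123  0.91970094]
{'clock': 0.1, 'joints': array([ 1.05080526e+00,  2.17695759e-01,  1.61481928e+00, -9.37033981e-06,
        1.31131864e+00, -1.12229391e-01]), 'joint_vel': array([ 0.00131953, -0.00091071, -0.00326745, -0.00067041,  0.00018452,
        0.00092447]), 'effort': array([-3.01398750e-04, -3.98073721e+01, -3.04973388e+01, -9.02360989e-05,
        4.20475422e-03, -8.71524346e-07]), 'tool_pos': array([0.24746589, 0.57309281, 0.23006448]), 'tcp_rot': array([ 2.02469993e-01,  9.79287826e-01, -1.06640019e-03, -3.44033062e-04]), 'wrist_force': array([-0.00057759, -0.05211443, -0.0581109 ]), 'moment': array([-0.00343162, -0.01830446, -0.00354977]), 'grip_force': 0.0, 'opening': 0.9981492896868692}
```

View pics/top0.png

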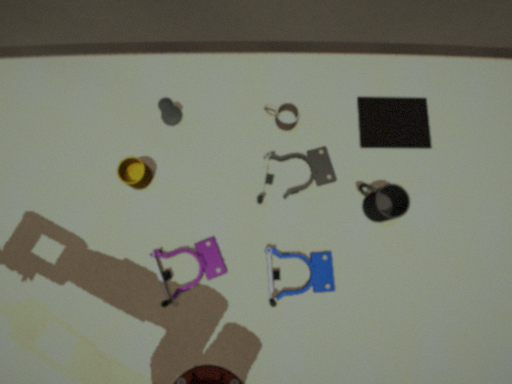

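View pics/scene0.png

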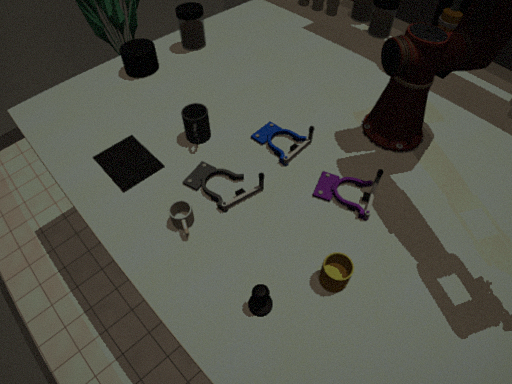

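The top view shows the grey stand at (295,170), its mouth facing left (world +y), with the gate hinge at (270,155) and the gate post at (260,198). The cup is at (133,172), the tamper at (170,112), the demitasse at (287,116) and the jug at (385,203).

Run:
```python
from h import *
import pickle
s=pickle.load(open("top.pkl","rb")); im=s["image"]
c=im[80:230,100:350]; cv2.imwrite("pics/crop.png",cv2.resize(c,None,fx=3.2,fy=3.2,interpolation=cv2.INTER_CUBIC))
P=cloud(s); hsv=cv2.cvtColor(im,cv2.COLOR_BGR2HSV)
print(ray_plane(s,[[0,0],[511,0],[0,383],[300,170]],0).round(3)); print("depth z at counter",P[230,400],P[130,220])
# cup rim
roi=np.zeros(im.shape[:2],bool); roi[145:200,105:165]=1
m=roi&(P[...,2]>.066)&(P[...,2]<.09); Q=P[m]
cc,r=cv2.minEnclosingCircle(Q[:,:2].astype(np.float32)); print("cup",cc,r,m.sum(),np.median(Q[:,2]))
for n,(a,b,c0,d) in dict(tamper=(90,130,150,190),demi=(95,135,260,305),jug=(175,225,350,415),stand=(140,210,250,340)).items():
    Q=P[a:b,c0:d].reshape(-1,3); Q=Q[(Q[:,2]>.007)]; print(n,Q.min(0).round(3),Q.max(0).round(3),len(Q))
Q=P[140:210,250:340].reshape(-1,3);Q=Q[Q[:,2]>.05];print("post",len(Q),Q.mean(0) if len(Q) else 0)
```

```text
[[ 1.16   0.706  0.   ]
 [ 1.162 -0.926  0.   ]
 [ 0.033  0.543  0.   ]
 [ 0.599 -0.234  0.   ]]
depth z at counter [ 0.43844206 -0.49604371 -0.00269393] [ 7.11237507e-01 -1.57676742e-02  6.46890107e-04]
cup (0.5796830058097839, 0.2002926468849182) 0.0363551564514637 203 0.07405606535102638
tamper [ 0.371 -0.102  0.007] [0.782 0.149 0.92 ] 452
demi [ 0.371 -0.227  0.007] [ 0.773 -0.102  0.92 ] 495
jug [ 0.371 -0.478  0.007] [ 0.55  -0.102  0.92 ] 1231
stand [ 0.371 -0.328  0.007] [ 0.664 -0.102  0.92 ] 1484
post 63 [ 0.45121213 -0.11372135  0.43381842]
```

View pics/crop.png

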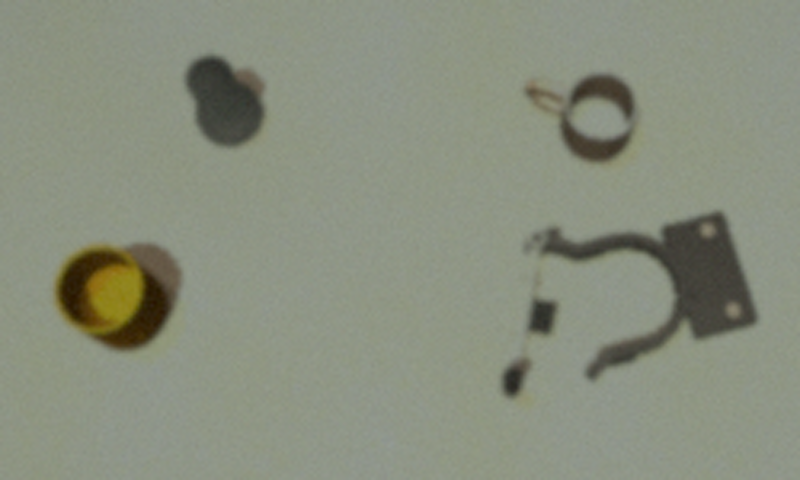

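The crop shows the cup rim centred near crop (100,288). The stand's foot is at upper right, the hinge is at crop (545,238) and the post cap at crop (513,380). The gate is about 0.5 rad open. I'll move over the stand for a wrist view.

send_rows(commands=[[0.42,-0.9,0,0,85],[0.42,-0.9,0,0,85],[0.42,-0.9,0,0,85],[0.42,-0.9,0,0,85],[0.42,-0.9,0,0,85],[0.42,-0.9,0,0,85],[0.42,-0.9,0,0,85],[0.42,-0.9,0,0,85]])

```text
clock: 0.9
tool_pos: [0.3486, 0.3564, 0.2308]
tcp_rot: [0.202, 0.979, -0.0, -0.0]
wrist_force: [0.4, 0.8, 0.7]
opening: 0.992
grip_force: 0.0
```

send_rows(commands=[[0.42,-0.9,0,0,85],[0.42,-0.9,0,0,85],[0.42,-0.9,0,0,85],[0.42,-0.9,0,0,85],[0.42,-0.9,0,0,85],[0.42,-0.9,0,0,85],[0.42,-0.9,0,0,85],[0.42,-0.9,0,0,85]])

```text
clock: 1.7
tool_pos: [0.4494, 0.1406, 0.2308]
tcp_rot: [0.202, 0.979, -0.0, -0.0]
wrist_force: [-0.1, 0.2, 0.0]
opening: 0.996
grip_force: 0.0
```

send_rows(commands=[[0.42,-0.9,0,0,85],[0.42,-0.9,0,0,85],[0.42,-0.9,0,0,85],[0.42,-0.9,0,0,85],[0.42,-0.9,0,0,85],[0.42,-0.9,0,0,85],[0,0,0,0,85],[0,0,0,0,85]])

```text
clock: 2.5
tool_pos: [0.5247, -0.0205, 0.2307]
tcp_rot: [0.203, 0.979, 0.0, -0.001]
wrist_force: [-0.8, -0.2, -1.8]
opening: 0.998
grip_force: 0.0
```

```bash
cat >> h.py <<'E'
from scipy.spatial.transform import Rotation as Ro
def wrist():
    st=arm.state(); s=arm.snapshot("wrist"); T=np.eye(4); T[:3,:3]=Ro.from_quat(st["tcp_rot"]).as_matrix(); T[:3,3]=st["tool_pos"]
    C=T@np.array(s["mount"]); s["R"]=C[:3,:3].T; s["t"]=-C[:3,:3].T@C[:3,3]; return s
E
python3 - <<'E'
from h import *
import pickle
st=arm.state(); print(st["clock"],st["tool_pos"],st["joints"],np.degrees(np.arctan2(*(Ro.from_quat(st["tcp_rot"]).as_matrix()[[1,0],1]))))
s=wrist(); pickle.dump(s,open("w1.pkl","wb")); cv2.imwrite("pics/w1.png",s["image"])
print(-s["R"].T@s["t"],s["R"][2])
E
```

```text
2.5 [ 0.52466779 -0.02046261  0.23069219] [-1.73008717e-01  4.53377588e-03  1.84736337e+00  5.56277537e-04
  1.29127286e+00 -1.33467513e+00] 66.54975778368505
[0.45201135 0.01196325 0.3734683 ] [ 0.28042935 -0.12178656 -0.95211733]
```

View pics/w1.png

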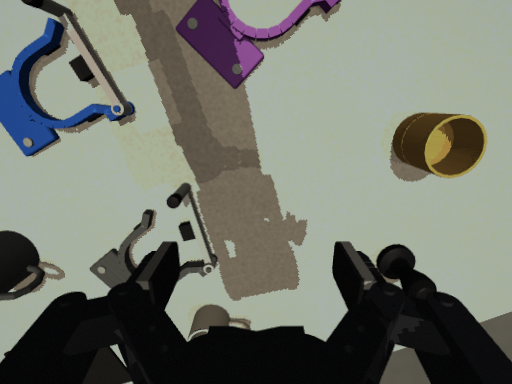

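The wrist view shows the grey stand at lower left, with the hinge at (209,268) and the cap at (176,200), partly hidden by the gripper. I'll shift so it sits in the middle of the picture.

send_rows(commands=[[0.15,-0.95,0,0,85],[0.15,-0.95,0,0,85],[0.15,-0.95,0,0,85],[0.15,-0.95,0,0,85],[0.15,-0.95,0,0,85],[0.15,-0.95,0,0,85],[0.15,-0.95,0,0,85],[0,0,0,0,85]])

```text
clock: 3.35
tool_pos: [0.5568, -0.2215, 0.2312]
tcp_rot: [0.203, 0.979, -0.001, 0.0]
wrist_force: [0.4, 0.0, -0.0]
opening: 0.998
grip_force: 0.0
```

Run:
```python
from h import *
import pickle
s=wrist(); pickle.dump(s,open("w2.pkl","wb")); cv2.imwrite("pics/w2.png",s["image"])
cv2.imwrite("pics/w2c.png",cv2.resize(s["image"][60:300,100:400],None,fx=2.5,fy=2.5,interpolation=cv2.INTER_CUBIC))
```

```text
(no output)
```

View pics/w2c.png

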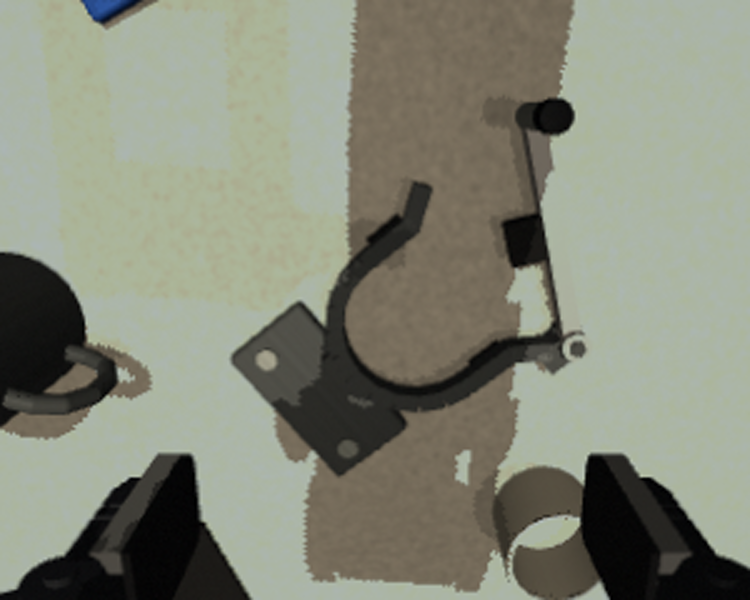

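The crop shows the foot corners at (232,357), (340,474), (406,424) and (300,302), the hinge cap at (574,348) and the post cap at (554,117). The mouth is flanked by the arm tips at (420,185) and (540,350).

Run:
```python
from h import *
import pickle
s=pickle.load(open("w2.pkl","rb")); o=lambda a:np.array(a,float)/2.5+[100,60]-.3
F=ray_plane(s,o([[232,357],[340,474],[406,424],[300,302]]),.012)[:,:2]; print("foot",F.round(4))
P=cloud(s)
for n,p in dict(hinge=(574,348),cap=(554,117),foot=(320,380),arm=(336,320),ctr=(420,330)).items():
    q=o([p])[0].astype(int); print(n,P[q[1],q[0]].round(4))
H=ray_plane(s,o([[574,348]]),.026)[0,:2]; C=ray_plane(s,o([[554,117]]),.072)[0,:2]
print("hinge",H,"cap",C,np.linalg.norm(H-C))
xd=(F[2]-F[3])+(F[1]-F[0]); yaw=np.arctan2(xd[1],xd[0]); print("yaw foot",np.degrees(yaw), "widths",np.linalg.norm(F[1]-F[0]),np.linalg.norm(F[1]-F[2]))
R=np.array([[np.cos(yaw),-np.sin(yaw)],[np.sin(yaw),np.cos(yaw)]])
print("seat from foot",(F[0]+F[1])/2+R@[0,.1]," from hinge",H-R@[.062,.062])
v=R.T@(C-H); print("gate",np.pi-np.arctan2(v[1],v[0]))
# yoke top points
m=(P[...,2]>.018)&(P[...,2]<.028); Q=P[m][:,:2]; 
S=(F[0]+F[1])/2+R@[0,.1]; L=(Q-S)@R; k=(L[:,1]<0)&(np.hypot(*L.T)<.07); A=L[k]
sol=np.linalg.lstsq(np.c_[2*A,np.ones(len(A))],(A**2).sum(1),rcond=None)[0]; print("arc off",sol[:2],np.sqrt(sol[2]+sol[:2]@sol[:2]),k.sum(),np.percentile(np.hypot(*(A-sol[:2]).T),[2,50,98]))
# top camera check
t=pickle.load(open("top.pkl","rb")); q=np.array([[545,238],[515,375]])/3.2+[100,80]-.3
print("top hinge",ray_plane(t,q[:1],.026),"cap",ray_plane(t,q[1:],.072))
```

```text
foot [[ 0.5697 -0.3257]
 [ 0.6633 -0.3006]
 [ 0.6484 -0.2506]
 [ 0.5558 -0.2755]]
hinge [ 0.6326 -0.1462  0.0318]
cap [ 0.5124 -0.1252  0.0714]
foot [ 0.6017 -0.2862  0.0107]
arm [ 0.5694 -0.2588  0.0241]
ctr [ 0.6004 -0.2221 -0.0012]
hinge [ 0.63651939 -0.14550116] cap [ 0.51294591 -0.12516123] 0.12523624978160663
yaw foot 15.05311167523681 widths 0.09686840659157975 0.05218763005299959
seat from foot [ 0.59055678 -0.21658392]  from hinge [ 0.59274918 -0.22147595]
gate 0.42586145478168635
arc off [-0.00080633 -0.00813232] 0.04357627767828202 902 [0.03673365 0.04327135 0.05131544]
top hinge [[ 0.63527495 -0.15169229  0.026     ]] cap [[ 0.51300645 -0.12560499  0.072     ]]
```

Run:
```python
from h import *
import pickle
from scipy.optimize import least_squares
s=pickle.load(open("w2.pkl","rb")); g=cv2.GaussianBlur(cv2.cvtColor(s["image"],cv2.COLOR_BGR2GRAY),(3,3),0).astype(np.float32)
cam=-s["R"].T@s["t"]; print("cam",cam)
def proj(X): return cv2.projectPoints(X,cv2.Rodrigues(s["R"])[0],s["t"],K(s),np.array(s["distortion"],float))[0].reshape(-1,2)
S=np.array([.591,-.221])
r=np.arange(.025,.06,.0005); out=[]
for a in np.radians(np.arange(0,360,6)):
    d=np.array([np.cos(a),np.sin(a)])
    outward_from_cam=d@((S+.04*d)-cam[:2])>0   # inner wall visible -> bottom edge
    z=.008 if outward_from_cam else .024
    p=proj(np.c_[S+r[:,None]*d,np.full(len(r),z)]); v=cv2.remap(g,p[:,0:1].astype(np.float32),p[:,1:].astype(np.float32),1).ravel()
    i=np.argmax(v<55) if (v<55).any() else -1
    if i>0: out.append((np.degrees(a),z,r[i],v[:10].mean()))
out=np.array(out); print(out.round(4)[::2])
yaw=np.radians(15.5); rel=(out[:,0]-15.5)%360
k=(rel>180)&(rel<360); a=np.radians(out[k,0]); pts=np.c_[np.cos(a),np.sin(a)]*out[k,2:3]
f=least_squares(lambda c:np.hypot(*(pts-c[:2]).T)-.04,[0,0],loss="soft_l1",f_scale=.001); print(S+f.x,np.abs(f.fun).mean()); 
f=least_squares(lambda c:np.hypot(*(pts-c[:2]).T)-c[2],[0,0,.04],loss="soft_l1",f_scale=.001); print(S+f.x[:2],f.x[2])
```

```text
cam [ 0.48386671 -0.18878966  0.37382249]
[[0.000000e+00 8.000000e-03 4.200000e-02 1.100969e+02]
 [1.200000e+01 8.000000e-03 4.150000e-02 1.098304e+02]
 [2.400000e+01 8.000000e-03 4.200000e-02 1.104953e+02]
 [3.600000e+01 8.000000e-03 4.200000e-02 1.086557e+02]
 [4.800000e+01 8.000000e-03 4.650000e-02 1.091814e+02]
 [1.560000e+02 2.400000e-02 5.350000e-02 1.094405e+02]
 [1.680000e+02 2.400000e-02 4.500000e-02 1.126951e+02]
 [1.800000e+02 2.400000e-02 4.150000e-02 1.108400e+02]
 [1.920000e+02 2.400000e-02 4.100000e-02 1.123720e+02]
 [2.040000e+02 2.400000e-02 4.050000e-02 1.079410e+02]
 [2.160000e+02 2.400000e-02 4.100000e-02 1.095813e+02]
 [2.280000e+02 2.400000e-02 4.100000e-02 1.099441e+02]
 [2.400000e+02 8.000000e-03 4.050000e-02 1.093635e+02]
 [2.520000e+02 8.000000e-03 4.100000e-02 1.115870e+02]
 [2.640000e+02 8.000000e-03 4.050000e-02 1.080127e+02]
 [2.760000e+02 8.000000e-03 4.050000e-02 1.074491e+02]
 [2.880000e+02 8.000000e-03 4.100000e-02 1.110500e+02]
 [3.000000e+02 8.000000e-03 4.100000e-02 1.098722e+02]
 [3.120000e+02 8.000000e-03 4.100000e-02 1.113184e+02]
 [3.240000e+02 8.000000e-03 4.150000e-02 1.055594e+02]
 [3.360000e+02 8.000000e-03 4.150000e-02 1.126590e+02]
 [3.480000e+02 8.000000e-03 4.150000e-02 1.102729e+02]]
[ 0.59176056 -0.22199822] 0.0005224957626490276
[ 0.59136086 -0.22047352] 0.041264473774658764
```

send_rows(commands=[[-0.365,0.8,0,0.715,60],[-0.365,0.8,0,0.715,60],[-0.365,0.8,0,0.715,60],[-0.365,0.8,0,0.715,60],[0,0,-0.9,0,50],[0,0,-0.9,0,50],[0,0,-0.9,0,50],[0,0,-0.9,0,50]])

```text
clock: 4.2
tool_pos: [0.5122, -0.1214, 0.1225]
tcp_rot: [0.078, 0.997, 0.0, 0.0]
wrist_force: [0.0, -0.7, 0.7]
opening: 0.585
grip_force: 0.0
```

```bash
cat >> h.py <<'E'
def show():
    st=arm.state(); M=Ro.from_quat(st["tcp_rot"]).as_matrix(); print("t",st["clock"],"pos",st["tool_pos"].round(4),"axis",np.degrees(np.arctan2(M[1,1],M[0,1])).round(2),"j",st["joints"].round(2),"F",np.round(st["wrist_force"],1),"open",st["opening"],"grip",st["grip_force"])
def axis(): return 0
E
python3 - <<'E'
from h import *
show()
E
```

```text
t 4.2 pos [ 0.5122 -0.1214  0.1225] axis 81.07 j [-0.37  0.13  1.93  0.    1.08 -1.78] F [ 0.  -0.7  0.7] open 0.5847113618255128 grip 0.0
```

send_rows(commands=[[0.02,-0.13,-0.96,0,40],[0,0,-0.96,0,40],[0,0,-0.96,0,40],[0,0,0,0,22],[0,0,0,0,22],[0,0,0,0,22],[0,0,0,0,22],[0,0,0,0,22]])

```text
clock: 5.0
tool_pos: [0.5146, -0.128, 0.0386]
tcp_rot: [0.079, 0.997, -0.0, 0.002]
wrist_force: [0.9, 0.5, 0.1]
opening: 0.259
grip_force: 0.0
```

Run:
```python
from h import *
show()
s=wrist(); cv2.imwrite("pics/w3.png",s["image"])
# waypoints along the arc, rotation 5deg steps
H=np.array([.635,-.145]); th=np.radians(170.8-5*np.arange(0,17)); P=H+.124*np.c_[np.cos(th),np.sin(th)]
print((np.diff(P,axis=0)/.03).round(3).tolist())
```

```text
t 5.0 pos [ 0.5146 -0.128   0.0386] axis 80.94 j [-0.38  0.27  1.96  0.    0.91 -1.79] F [0.9 0.5 0.1] open 0.2590352290560718 grip 0.0
[[0.073, 0.353], [0.104, 0.345], [0.133, 0.335], [0.162, 0.322], [0.189, 0.307], [0.215, 0.289], [0.24, 0.269], [0.262, 0.247], [0.283, 0.223], [0.301, 0.198], [0.317, 0.171], [0.331, 0.143], [0.342, 0.113], [0.351, 0.083], [0.357, 0.052], [0.36, 0.021]]
```

View pics/w3.png

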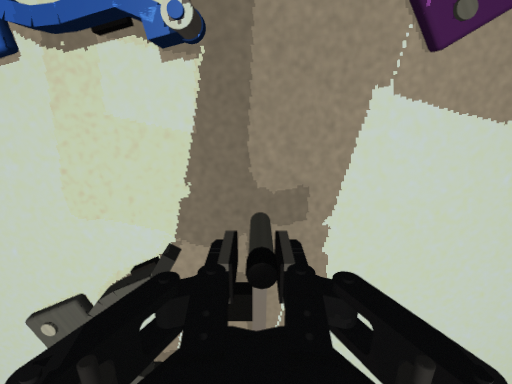

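The post stands between the fingers at about (260,250). Next I swing the gate open along the arc.

send_rows(commands=[[0.073,0.353,0,-1,22],[0.104,0.345,0,-1,22],[0.133,0.335,0,-1,22],[0.162,0.322,0,-1,22],[0.189,0.307,0,-1,22],[0.215,0.289,0,-1,22],[0.24,0.269,0,-1,22],[0.262,0.247,0,-1,22]])

```text
clock: 5.85
tool_pos: [0.5548, -0.0534, 0.0373]
tcp_rot: [0.417, 0.909, -0.0, -0.0]
wrist_force: [-0.6, -1.0, 0.6]
opening: 0.257
grip_force: 0.3
```

Run:
```python
from h import *
show(); print(np.array([.635,-.145])+.124*np.array([np.cos(np.radians(130.8)),np.sin(np.radians(130.8))]))
```

```text
t 5.85 pos [ 0.5548 -0.0534  0.0373] axis 40.72 j [-0.22  0.32  1.89 -0.    0.93 -0.93] F [-0.6 -1.   0.6] open 0.2574414864829982 grip 0.3110042866319418
[ 0.55397585 -0.05113261]
```

send_rows(commands=[[0.283,0.223,0,-1,22],[0.301,0.198,0,-1,22],[0.317,0.171,0,-1,22],[0.331,0.143,0,-1,22],[0.342,0.113,0,-1,22],[0.351,0.083,0,-1,22],[0.357,0.052,0,-1,22],[0.2,0.02,0,0,22]])

```text
clock: 6.65
tool_pos: [0.6299, -0.0234, 0.0374]
tcp_rot: [0.67, 0.743, 0.0, 0.0]
wrist_force: [0.5, 1.2, 0.1]
opening: 0.256
grip_force: 0.3
```

send_rows(commands=[[0,0,0,0,40],[0,0,0,0,40],[0,0,1,0,40],[0,0,1,0,60],[0,0,1,0,85],[0,0.3,1,0,85],[-0.1,0.9,0,0,85],[-0.1,0.9,0,0,85]])

```text
clock: 7.45
tool_pos: [0.6239, 0.0393, 0.1592]
tcp_rot: [0.67, 0.742, 0.001, 0.001]
wrist_force: [-0.9, 0.8, -0.4]
opening: 0.992
grip_force: 0.0
```

Run:
```python
from h import *
import pickle
show()
s=arm.snapshot("top"); pickle.dump(s,open("top2.pkl","wb")); cv2.imwrite("pics/t2.png",cv2.resize(s["image"][80:230,100:350],None,fx=3.2,fy=3.2,interpolation=cv2.INTER_CUBIC))
```

```text
t 7.45 pos [0.6239 0.0393 0.1592] axis 5.88 j [-0.05  0.28  1.67 -0.    1.18 -0.15] F [-0.9  0.8 -0.4] open 0.9918134461721383 grip 0.0
```

View pics/t2.png

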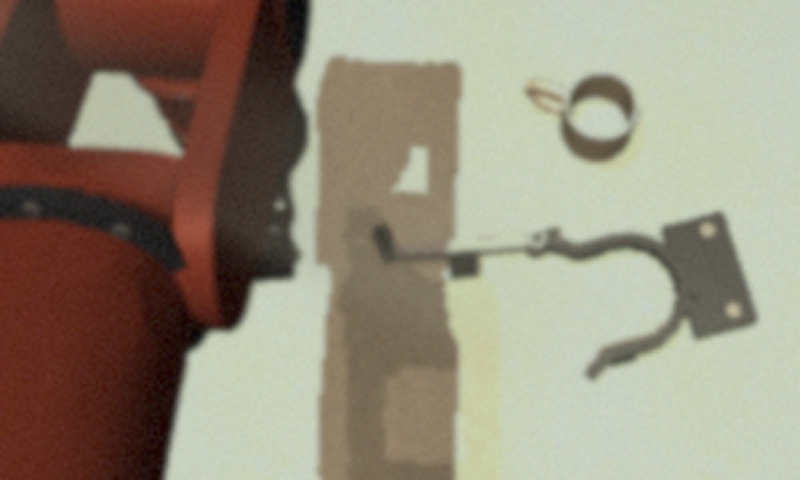

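The gate is now open, at about 1.74 rad: bar from crop (545,240) to the post at (385,245). The mouth is clear. Now to the cup.

send_rows(commands=[[-0.18,0.67,0.17,-1,85],[-0.18,0.67,0.17,-1,85],[-0.18,0.67,0.17,-1,85],[-0.18,0.67,0.17,-1,85],[-0.18,0.67,0.17,-1,85],[-0.18,0.67,0.17,-1,85],[-0.18,0.67,0.17,-1,85],[-0.18,0.67,0.17,-1,85]])

```text
clock: 8.3
tool_pos: [0.5791, 0.2006, 0.1976]
tcp_rot: [0.884, 0.468, -0.0, -0.0]
wrist_force: [-0.3, -0.5, 0.3]
opening: 0.997
grip_force: 0.0
```

send_rows(commands=[[0,0,0,-1,85],[0,0,0,-1,85],[0,0,0,-1,85],[0,0,0,-1,85],[0,0,0,-1,85],[0,0,0,-1,85],[0,0,0,-1,85],[0,0,0,-1,85]])

```text
clock: 9.1
tool_pos: [0.5793, 0.1998, 0.1974]
tcp_rot: [0.991, 0.137, -0.0, 0.0]
wrist_force: [-0.1, 0.2, -0.7]
opening: 0.998
grip_force: 0.0
```

```bash
cat > cup.py <<'E'
from h import *
import sys
show(); s=wrist(); cv2.imwrite(f"pics/{sys.argv[1]}.png",s["image"])
P=cloud(s); hsv=cv2.cvtColor(s["image"],cv2.COLOR_BGR2HSV)
m=(hsv[...,1]>110)&(hsv[...,0]>12)&(hsv[...,0]<35)&(P[...,2]>.071)&(P[...,2]<.083)&(s["depth"]>.05)
A=P[m][:,:2]; A=A[np.hypot(*(A-np.median(A,0)).T)<.06]; print(len(A),np.median(P[m][:,2]))
from scipy.optimize import least_squares
f=least_squares(lambda c:np.hypot(*(A-c).T)-.034,A.mean(0),loss="soft_l1",f_scale=.001); print("cup",f.x.round(4),np.median(np.abs(f.fun)))
E
python3 cup.py c1
```

```text
t 9.1 pos [0.5793 0.1998 0.1974] axis -74.23 j [ 0.22  0.22  1.67 -0.    1.25  1.51] F [-0.1  0.2 -0.7] open 0.998402234750625 grip 0.0
848 0.07563579739803297
cup [0.5815 0.2012] 0.0010253040037899348
```

View pics/c1.png

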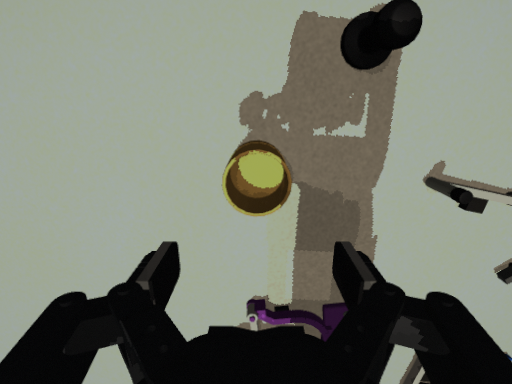

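The cup's rim is centred at about (257,180), midway between the fingers, and the tamper is well clear. I'll lower and grip lightly.

send_rows(commands=[[0.05,0.03,-0.9,-0.15,85],[0,0,-0.9,0,85],[0,0,-0.9,0,85],[0,0,-0.9,0,85],[0,0,-0.9,0,85],[0,0,-0.85,0,85],[0,0,0,0,85],[0,0,0,0,85]], grip_force=20)

```text
clock: 9.95
tool_pos: [0.5808, 0.2009, 0.0369]
tcp_rot: [0.991, 0.133, -0.001, 0.0]
wrist_force: [0.1, 0.9, 0.2]
opening: 0.998
grip_force: 0.0
```

send_rows(commands=[[0,0,0,0,76],[0,0,0,0,74],[0,0,0,0,72],[0,0,0,0,68],[0,0,0,0,68],[0,0,0,0,68],[0,0,0,0,68],[0,0,0,0,68]], grip_force=20)

```text
clock: 10.75
tool_pos: [0.5834, 0.2007, 0.0398]
tcp_rot: [0.991, 0.133, 0.002, 0.001]
wrist_force: [-0.4, -3.7, 6.8]
opening: 0.849
grip_force: 21.2
```

```bash
python3 cup.py c2
python3 - <<'E'
import numpy as np
y=np.array([-.2588,.9659]); S=np.array([.5914,-.2210])
for d in(.2,.15,.1,0): print(d,S+d*y)
E
```

```text
t 10.75 pos [0.5834 0.2007 0.0398] axis -74.77 j [ 0.22  0.42  1.75 -0.    0.97  1.52] F [-0.4 -3.7  6.8] open 0.8493128058616934 grip 21.170135848224163
3588 0.07557224036242799
cup [0.5817 0.2015] 0.0010423740008063086
0.2 [ 0.53964 -0.02782]
0.15 [ 0.55258  -0.076115]
0.1 [ 0.56552 -0.12441]
0 [ 0.5914 -0.221 ]
```

send_rows(commands=[[-0.03,-0.166,0,0,68],[-0.061,-0.332,0,0,68],[-0.061,-0.332,0,0,68],[-0.061,-0.332,0,0,68],[-0.061,-0.332,0,0,68],[-0.061,-0.332,0,0,68],[-0.061,-0.332,0,0,68],[-0.061,-0.332,0,0,68]])

```text
clock: 11.6
tool_pos: [0.5708, 0.1289, 0.0401]
tcp_rot: [0.991, 0.131, 0.004, -0.002]
wrist_force: [1.6, 6.7, 5.0]
opening: 0.846
grip_force: 22.8
```

send_rows(commands=[[-0.061,-0.332,0,0,68],[-0.061,-0.332,0,0,68],[-0.061,-0.332,0,0,68],[-0.061,-0.332,0,0,68],[-0.061,-0.332,0,0,68],[-0.061,-0.332,0,0,68],[-0.061,-0.332,0,0,68],[-0.061,-0.332,0,0,68]])

```text
clock: 12.4
tool_pos: [0.5562, 0.0489, 0.04]
tcp_rot: [0.991, 0.131, 0.004, -0.002]
wrist_force: [1.1, 7.3, 5.5]
opening: 0.843
grip_force: 22.8
```

send_rows(commands=[[-0.061,-0.332,0,0,68],[-0.061,-0.332,0,0,68],[-0.061,-0.332,0,0,68],[-0.061,-0.332,0,0,68],[-0.061,-0.332,0,0,68],[-0.061,-0.332,0,0,68],[-0.061,-0.332,0,0,68],[-0.03,-0.166,0,0,68]])

```text
clock: 13.2
tool_pos: [0.5425, -0.0263, 0.04]
tcp_rot: [0.991, 0.131, 0.004, -0.002]
wrist_force: [1.6, 8.3, 8.2]
opening: 0.846
grip_force: 23.0
```

```bash
python3 cup.py c3
```

```text
t 13.2 pos [ 0.5425 -0.0263  0.04  ] axis -74.95 j [-0.18  0.29  1.93  0.01  0.92  1.12] F [1.6 8.3 8.2] open 0.8464705662299934 grip 22.97074405476451
3669 0.07578577140768586
cup [ 0.5408 -0.0254] 0.0010718423474096045
```

send_rows(commands=[[0.07,-0.266,0,0,68],[0.07,-0.266,0,0,68],[0.07,-0.266,0,0,68],[0.07,-0.266,0,0,68],[0.07,-0.266,0,0,68],[0.07,-0.266,0,0,68],[0.07,-0.266,0,0,68],[0.07,-0.266,0,0,68]])

```text
clock: 14.05
tool_pos: [0.5573, -0.0879, 0.0401]
tcp_rot: [0.991, 0.131, 0.001, -0.004]
wrist_force: [-3.3, 11.8, 13.9]
opening: 0.849
grip_force: 23.6
```

send_rows(commands=[[0.07,-0.266,0,0,68],[0.07,-0.266,0,0,68],[0.07,-0.266,0,0,68],[0.07,-0.266,0,0,68],[0.07,-0.266,0,0,68],[0.07,-0.266,0,0,68],[0.07,-0.266,0,0,68],[0.07,-0.266,0,0,68]])

```text
clock: 14.85
tool_pos: [0.5739, -0.1515, 0.0401]
tcp_rot: [0.991, 0.131, 0.001, -0.004]
wrist_force: [-4.1, 13.0, 14.5]
opening: 0.841
grip_force: 23.7
```

```bash
python3 cup.py c4
python3 - <<'E'
from h import *
s=arm.snapshot("scene"); t=arm.snapshot("top"); w=cv2.imread("pics/c4.png")
cv2.imwrite("pics/c4b.png",np.hstack([cv2.resize(w,(400,300)),cv2.resize(s["image"][130:250,150:310],(400,300))]))
E
```

```text
t 14.85 pos [ 0.5739 -0.1515  0.0401] axis -74.9 j [-0.38  0.38  1.8   0.01  0.96  0.92] F [-4.1 13.  14.5] open 0.841126384174018 grip 23.662356846034527
3670 0.07580600426391344
cup [ 0.5724 -0.1507] 0.0010355037725615183
```

View pics/c4b.png

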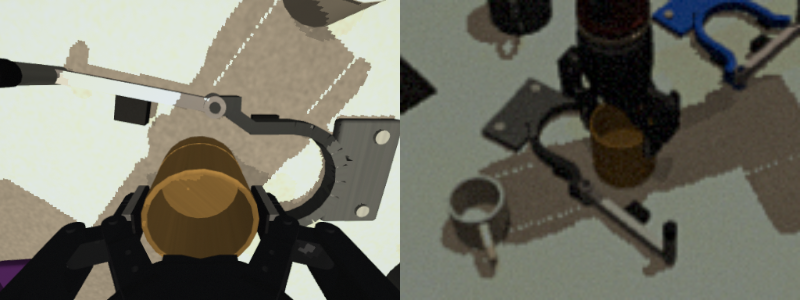

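Left (wrist): the cup is upright in the grip at the mouth, with the hinge at full-picture (278,134). Right (scene): it is entering between the arms. I'll compare the cup and stand in this one view.

Run:
```python
from h import *
s=wrist(); im=s["image"]; P=cloud(s); g=cv2.GaussianBlur(cv2.cvtColor(im,cv2.COLOR_BGR2GRAY),(3,3),0).astype(np.float32)
print(P[134,278], ray_plane(s,[[278,134]],.03))
w2=__import__("pickle").load(open("w2.pkl","rb")); print("w2 hinge",ray_plane(w2,[np.array([574,348])/2.5+[100,60]-.3],.03))
# foot top points
m=(P[...,2]>.009)&(P[...,2]<.0145); m[:, :400]=0; m[:140]=0;m[285:]=0
c=ray_plane(s,np.array([[339,117],[400,119],[386,219],[322,221]])/400*512,.012)[:,:2]; print(c)
print("foot front-left etc. in w2: back0(.5697,-.3257) back1(.6633,-.3006) front1(.6484,-.2506) front0(.5558,-.2755)")
# right-arm inner edge: lines at several y_s
S=np.array([.5914,-.2210]);x=np.array([.9659,.2588]);y=np.array([-.2588,.9659])
cam=-s["R"].T@s["t"]; print("cam stand",(cam[:2]-S)@x,(cam[:2]-S)@y)
```

```text
[ 0.63850594 -0.14771916  0.03076642] [[ 0.63844886 -0.14779644  0.03      ]]
w2 hinge [[ 0.63476387 -0.14599898  0.03      ]]
[[ 0.65423639 -0.24922423]
 [ 0.66689572 -0.30073112]
 [ 0.57586406 -0.34132694]
 [ 0.55786971 -0.27954   ]]
foot front-left etc. in w2: back0(.5697,-.3257) back1(.6633,-.3006) front1(.6484,-.2506) front0(.5558,-.2755)
cam stand 0.07937324324917713 0.07047244072242395
```

send_rows(commands=[[0.07,-0.24,0,0,68],[0.07,-0.24,0,0,68],[0.07,-0.24,0,0,68],[0.07,-0.24,0,0,68],[0.07,-0.24,0,0,68],[0.07,-0.24,0,0,68],[0.07,-0.24,0,0,68],[0.07,-0.24,0,0,68]])

```text
clock: 15.85
tool_pos: [0.5904, -0.2087, 0.0401]
tcp_rot: [0.991, 0.132, 0.0, -0.004]
wrist_force: [-4.9, 13.0, 14.2]
opening: 0.852
grip_force: 23.7
```

```bash
python3 cup.py c5
python3 - <<'E'
from h import *
w=cv2.imread("pics/c5.png")
cv2.imwrite("pics/c5b.png",w)
E
```

```text
t 15.85 pos [ 0.5904 -0.2087  0.0401] axis -74.88 j [-0.46  0.44  1.72  0.01  0.99  0.85] F [-4.9 13.  14.2] open 0.8522943707752508 grip 23.735672794282436
3681 0.07581701567273977
cup [ 0.589 -0.208] 0.001033317687506502
```

View pics/c5b.png

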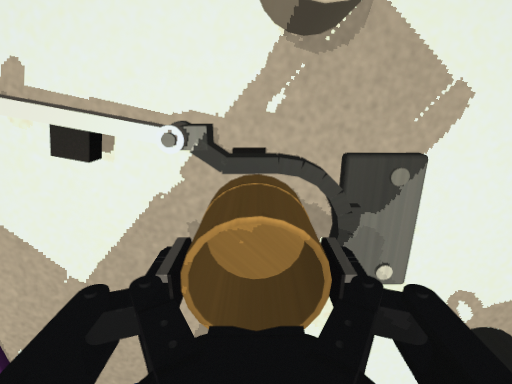

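send_rows(commands=[[0.025,-0.09,0,0,68],[0.025,-0.09,0,0,68],[0.025,-0.09,0,0,68],[0.025,-0.09,0,0,68],[0,0,0,0,68],[0,0,0,0,68],[0,0,0,0,68],[0,0,0,0,68]])

```text
clock: 16.7
tool_pos: [0.5937, -0.2202, 0.04]
tcp_rot: [0.991, 0.132, 0.001, -0.003]
wrist_force: [-2.7, 10.8, 13.5]
opening: 0.842
grip_force: 23.5
```

send_rows(commands=[[0.01,-0.036,0,0,68],[0.01,-0.036,0,0,68],[0.01,-0.036,0,0,68],[0,0,0,0,68],[0,0,0,0,68],[0,0,0,0,68],[0,0,0,0,68],[0,0,0,0,68]])

```text
clock: 17.5
tool_pos: [0.5944, -0.2229, 0.0401]
tcp_rot: [0.991, 0.132, 0.0, -0.004]
wrist_force: [-3.2, 11.5, 14.0]
opening: 0.846
grip_force: 23.6
```

```bash
python3 cup.py c6
```

```text
t 17.5 pos [ 0.5944 -0.2229  0.0401] axis -74.86 j [-0.47  0.46  1.7   0.01  0.99  0.83] F [-3.2 11.5 14. ] open 0.8461196473528407 grip 23.641340089961886
3691 0.075805340751199
cup [ 0.593  -0.2221] 0.0010549589985454355
```

send_rows(commands=[[0.009,-0.032,0,0,68],[0.009,-0.032,0,0,68],[0,0,0,0,68],[0,0,0,0,68],[0,0,0,0,68],[0,0,0,0,68],[0,0,0,0,68],[0,0,0,0,68]])

```text
clock: 18.35
tool_pos: [0.595, -0.2247, 0.0401]
tcp_rot: [0.991, 0.132, 0.0, -0.004]
wrist_force: [-3.3, 12.0, 14.5]
opening: 0.846
grip_force: 23.7
```

send_rows(commands=[[0.009,-0.032,0,0,68],[0.009,-0.032,0,0,68],[0,0,0,0,68],[0,0,0,0,68],[0,0,0,0,68],[0,0,0,0,68],[0,0,0,0,68],[0,0,0,0,68]])

```text
clock: 19.15
tool_pos: [0.5951, -0.2254, 0.0401]
tcp_rot: [0.991, 0.132, 0.0, -0.005]
wrist_force: [-4.4, 14.9, 16.9]
opening: 0.845
grip_force: 23.9
```

send_rows(commands=[[-0.018,0.065,0,0,68],[-0.018,0.065,0,0,68],[0,0,0,0,68],[0,0,0,0,68],[0,0,0,0,68],[0,0,0,0,68],[0,0,0,0,68],[0,0,0,0,68]])

```text
clock: 19.95
tool_pos: [0.5951, -0.225, 0.04]
tcp_rot: [0.991, 0.132, 0.001, -0.002]
wrist_force: [-2.5, 7.1, 10.9]
opening: 0.843
grip_force: 23.2
```

```bash
python3 cup.py c7
```

```text
t 19.95 pos [ 0.5951 -0.225   0.04  ] axis -74.84 j [-0.47  0.46  1.7   0.    0.99  0.83] F [-2.5  7.1 10.9] open 0.8433890768003761 grip 23.221239522099495
3625 0.07572641446587569
cup [ 0.5935 -0.2241] 0.0010332609008732244
```

send_rows(commands=[[-0.018,0.065,0,0,68],[-0.018,0.065,0,0,68],[0,0,0,0,68],[0,0,0,0,68],[0,0,0,0,68],[0,0,0,0,68],[0,0,0,0,68],[0,0,0,0,68]])

```text
clock: 20.8
tool_pos: [0.595, -0.2247, 0.0399]
tcp_rot: [0.991, 0.132, 0.002, 0.002]
wrist_force: [1.0, -2.3, 7.5]
opening: 0.843
grip_force: 22.9
```

send_rows(commands=[[-0.012,0.045,0,0,68],[-0.012,0.045,0,0,68],[0,0,0,0,68],[0,0,0,0,68],[0,0,0,0,68],[0,0,0,0,68],[0,0,0,0,68],[0,0,0,0,68]])

```text
clock: 21.6
tool_pos: [0.5948, -0.2236, 0.04]
tcp_rot: [0.991, 0.132, 0.003, 0.003]
wrist_force: [0.8, -5.0, 5.1]
opening: 0.848
grip_force: 22.8
```

send_rows(commands=[[-0.01,0.04,0,0,68],[0,0,0,0,68],[0,0,0,0,68],[0,0,0,0,68],[0,0,0,0,76],[0,0,0,0,80],[0,0,0,0,85],[0,0,0,0,85]])

```text
clock: 22.4
tool_pos: [0.5903, -0.2182, 0.036]
tcp_rot: [0.991, 0.132, -0.001, -0.001]
wrist_force: [1.1, 0.2, -0.8]
opening: 1.0
grip_force: 0.0
```

```bash
python3 cup.py c8
```

```text
t 22.4 pos [ 0.5903 -0.2182  0.036 ] axis -74.81 j [-0.47  0.45  1.71  0.    0.98  0.84] F [ 1.1  0.2 -0.8] open 0.9999203514365433 grip 0.0
3815 0.07564047724035573
cup [ 0.5928 -0.2214] 0.001011727992327044
```

send_rows(commands=[[0,0,0.5,0,85],[0,0,1,0,85],[0,0,1,0,85],[0,0,1,0,85],[0,0,0.7,0,85],[0.07,0.55,0,1,60],[0.07,0.55,0,1,60],[0.07,0.55,0,1,60]])

```text
clock: 23.25
tool_pos: [0.5981, -0.1693, 0.1647]
tcp_rot: [0.965, 0.262, 0.001, 0.0]
wrist_force: [0.6, 0.8, 0.0]
opening: 0.702
grip_force: 0.0
```

send_rows(commands=[[0.09,0.5,0,1,60],[0.09,0.5,0,1,60],[0.09,0.5,0,1,60],[0.09,0.5,0,1,60],[0.09,0.5,0,1,60],[0.09,0.5,0,1,60],[0.09,0.5,0,1,60],[0.09,0.5,0,1,60]])

```text
clock: 24.05
tool_pos: [0.6195, -0.049, 0.1642]
tcp_rot: [0.817, 0.576, 0.0, 0.0]
wrist_force: [-0.2, -0.2, -0.8]
opening: 0.702
grip_force: 0.0
```

send_rows(commands=[[0.05,0.2,0,1,60],[0.05,0.2,0,1,60],[0.05,0.2,0,1,60],[0,0.2,0,1,60],[0,0.2,0,1,60],[0,0,0,0.1,60],[0,0,0,0,60],[0,0,0,0,60]])

```text
clock: 24.85
tool_pos: [0.624, -0.0201, 0.1636]
tcp_rot: [0.672, 0.741, 0.0, 0.0]
wrist_force: [-1.5, 0.5, 0.1]
opening: 0.701
grip_force: 0.0
```

Run:
```python
from h import *
show()
s=wrist(); t=arm.snapshot("top"); P=cloud(t)
cv2.imwrite("pics/d1.png",np.hstack([cv2.resize(s["image"],(400,300)),cv2.resize(t["image"][120:220,215:350],(400,300),interpolation=cv2.INTER_CUBIC)]))
```

```text
t 24.85 pos [ 0.624  -0.0201  0.1636] axis 5.61 j [-0.14  0.28  1.67 -0.    1.19 -0.24] F [-1.5  0.5  0.1] open 0.7011905821901723 grip 0.0
```

View pics/d1.png

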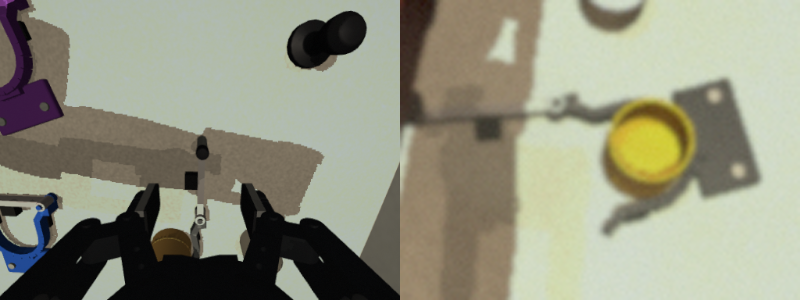

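The cup sits upright in the yoke at right (650,140), and the post is between the fingers at left (202,150). I'll lower and cage the post.

send_rows(commands=[[0,0,-0.84,0,50],[0,0,-0.84,0,45],[0,0,-0.84,0,40],[0,0,-0.84,0,40],[0,0,-0.84,0,40],[0,0,0,0,22],[0,0,0,0,22],[0,0,0,0,22]])

```text
clock: 25.75
tool_pos: [0.6255, -0.0202, 0.039]
tcp_rot: [0.671, 0.741, 0.001, 0.001]
wrist_force: [0.0, -0.5, -0.2]
opening: 0.259
grip_force: 0.0
```

Run:
```python
from h import *
show()
s=wrist(); cv2.imwrite("pics/d2.png",s["image"])
H=np.array([.636,-.146]); st=arm.state()["tool_pos"][:2]-H; print(np.hypot(*st),np.degrees(np.arctan2(st[1],st[0])))
th=np.radians(95.5+5*np.arange(0,21)); P=H+.124*np.c_[np.cos(th),np.sin(th)]
print((np.diff(P,axis=0)/.03).round(2).tolist(),P[-1])
```

```text
t 25.75 pos [ 0.6255 -0.0202  0.039 ] axis 5.67 j [-0.14  0.44  1.73 -0.    0.97 -0.24] F [ 0.  -0.5 -0.2] open 0.25850218948422843 grip 0.0
0.12621608437189819 94.66524404533428
[[-0.36, -0.05], [-0.35, -0.08], [-0.34, -0.11], [-0.33, -0.14], [-0.32, -0.17], [-0.3, -0.2], [-0.28, -0.22], [-0.26, -0.25], [-0.24, -0.27], [-0.22, -0.29], [-0.19, -0.31], [-0.16, -0.32], [-0.14, -0.33], [-0.11, -0.34], [-0.07, -0.35], [-0.04, -0.36], [-0.01, -0.36], [0.02, -0.36], [0.05, -0.36], [0.08, -0.35]] [ 0.51650982 -0.17913756]
```

send_rows(commands=[[-0.36,-0.05,0,1,22],[-0.35,-0.08,0,1,22],[-0.34,-0.11,0,1,22],[-0.33,-0.14,0,1,22],[-0.32,-0.17,0,1,22],[-0.3,-0.2,0,1,22],[-0.28,-0.22,0,1,22],[-0.26,-0.25,0,1,22]])

```text
clock: 26.6
tool_pos: [0.549, -0.0567, 0.0392]
tcp_rot: [0.375, 0.927, 0.001, 0.002]
wrist_force: [0.6, 1.7, 1.2]
opening: 0.257
grip_force: 0.3
```

send_rows(commands=[[-0.24,-0.27,0,1,22],[-0.22,-0.29,0,1,22],[-0.19,-0.31,0,1,22],[-0.16,-0.32,0,1,22],[-0.14,-0.33,0,1,22],[-0.11,-0.34,0,1,22],[-0.07,-0.35,0,1,22],[-0.04,-0.36,0,1,22]])

```text
clock: 27.4
tool_pos: [0.5136, -0.1342, 0.039]
tcp_rot: [0.036, 0.999, -0.0, 0.001]
wrist_force: [-1.0, 0.7, 0.2]
opening: 0.256
grip_force: 0.3
```

Run:
```python
from h import *
show(); st=arm.state()["tool_pos"][:2]-[.636,-.146]; print(np.hypot(*st),np.degrees(np.arctan2(st[1],st[0])))
```

```text
t 27.4 pos [ 0.5136 -0.1342  0.039 ] axis 85.89 j [-0.39  0.27  1.96  0.    0.91 -1.89] F [-1.   0.7  0.2] open 0.2555482919931767 grip 0.3394108358770609
0.12299556354823152 174.48021374856185
```

send_rows(commands=[[-0.01,-0.36,0,1,22],[0.02,-0.36,0,1,22],[0.05,-0.36,0,1,22],[0.05,-0.25,0,0.8,22],[0,0,0,0,22],[0,0,0,0,22],[0,0,0,0,22],[0,0,0,0,22]])

```text
clock: 28.2
tool_pos: [0.5161, -0.1731, 0.0375]
tcp_rot: [-0.128, 0.992, -0.0, 0.0]
wrist_force: [0.8, 0.6, -0.5]
opening: 0.259
grip_force: 0.0
```

send_rows(commands=[[0.02,-0.08,0,0,22],[0.02,-0.08,0,0,22],[0,0,0,0,22],[0,0,0,0,22],[0,0,0,0,22],[0,0,0,0,22],[0,0,0,0,22],[0,0,0,0,22]])

```text
clock: 29.0
tool_pos: [0.5172, -0.1783, 0.0372]
tcp_rot: [-0.128, 0.992, -0.0, 0.0]
wrist_force: [0.4, 0.5, -0.4]
opening: 0.253
grip_force: 0.0
```

Run:
```python
from h import *
show(); st=arm.state()["tool_pos"][:2]-[.636,-.146]; print(np.hypot(*st),np.degrees(np.arctan2(st[1],st[0])))
```

```text
t 29.0 pos [ 0.5172 -0.1783  0.0372] axis 104.69 j [-0.46  0.3   1.92  0.    0.92 -2.29] F [ 0.4  0.5 -0.4] open 0.25326285915708435 grip 0.0
0.12307981249794007 -164.80678199597645
```

send_rows(commands=[[0.02,-0.07,0,0,22],[0.02,-0.07,0,0,22],[0,0,0,0,22],[0,0,0,0,22],[0,0,0,0,22],[0,0,0,0,22],[0,0,0,0,22],[0,0,0,0,22]])

```text
clock: 29.8
tool_pos: [0.5178, -0.1814, 0.037]
tcp_rot: [-0.128, 0.992, 0.001, -0.001]
wrist_force: [-0.9, 4.4, 2.8]
opening: 0.254
grip_force: 2.6
```

send_rows(commands=[[0.02,-0.07,0,0,22],[0,0,0,0,22],[0,0,0,0,22],[0,0,0,0,22],[0,0,0,0,22],[0,0,0,0,22],[0,0,0,0,22],[0,0,0,0,22]])

```text
clock: 30.6
tool_pos: [0.5178, -0.1816, 0.0369]
tcp_rot: [-0.127, 0.992, 0.003, -0.001]
wrist_force: [-2.1, 10.8, 5.8]
opening: 0.258
grip_force: 5.1
```

send_rows(commands=[[0.02,-0.07,0,0,22],[0.02,-0.07,0,0,22],[0,0,0,0,22],[0,0,0,0,22],[0,0,0,0,22],[0,0,0,0,22],[0,0,0,0,22],[0,0,0,0,22]])

```text
clock: 31.4
tool_pos: [0.5177, -0.1817, 0.0366]
tcp_rot: [-0.127, 0.992, 0.007, -0.003]
wrist_force: [-4.3, 20.5, 11.6]
opening: 0.26
grip_force: 10.4
```

send_rows(commands=[[-0.03,0.15,0,0,22],[-0.03,0.15,0,0,26],[0,0,0,0,32],[0,0,0,0,36],[0,0,0,0,36],[0,0,0,0,36],[0,0,0.5,0,36],[0,0,1,0,36]])

```text
clock: 32.2
tool_pos: [0.5161, -0.1789, 0.0807]
tcp_rot: [-0.128, 0.992, 0.002, -0.003]
wrist_force: [0.4, 0.5, 0.6]
opening: 0.421
grip_force: 0.0
```

send_rows(commands=[[0,0,1,0,36],[0,0,1,0,36],[0,0,1,0,50],[0,0,1,0,85],[-0.2,0.9,0.5,0,85],[-0.2,0.9,0,0,85],[-0.2,0.9,0,0,85],[0,0,0,0,85]])

```text
clock: 33.0
tool_pos: [0.4998, -0.0964, 0.2184]
tcp_rot: [-0.129, 0.992, 0.0, 0.001]
wrist_force: [-0.3, -0.1, -0.0]
opening: 0.998
grip_force: 0.0
```

Run:
```python
from h import *
show()
s=wrist(); t=arm.snapshot("top"); c=arm.snapshot("scene")
cv2.imwrite("pics/e1.png",np.hstack([cv2.resize(s["image"],(400,300)),cv2.resize(t["image"][110:230,230:390],(400,300),interpolation=cv2.INTER_CUBIC)]))
cv2.imwrite("pics/e2.png",s["image"]); import pickle; pickle.dump(s,open("w9.pkl","wb"))
```

```text
t 33.0 pos [ 0.4998 -0.0964  0.2184] axis 104.84 j [-0.33 -0.02  1.9   0.    1.27 -2.16] F [-0.3 -0.1 -0. ] open 0.9977704574241356 grip 0.0
```

View pics/e1.png

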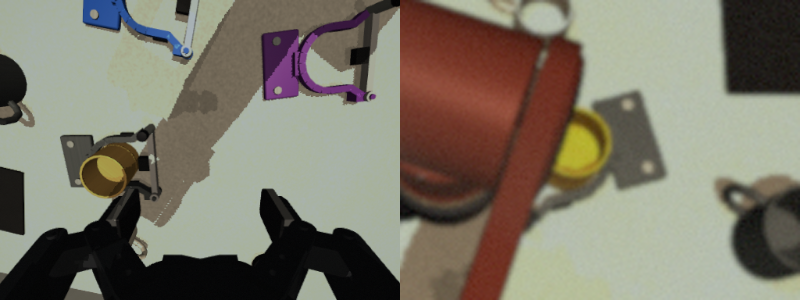

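The wrist view shows the cup upright in the yoke with the gate across the mouth: hinge at half-scale (157,190), cap at (143,133), pad facing the cup. I'll check the numbers.

Run:
```python
from h import *
import pickle
s=pickle.load(open("w9.pkl","rb")); P=cloud(s); im=s["image"]
g=im[140:270,70:230]; cv2.imwrite("pics/e3.png",cv2.resize(g,(800,600),interpolation=cv2.INTER_CUBIC) if 0 else cv2.resize(g,None,fx=4.5,fy=4.5,interpolation=cv2.INTER_CUBIC))
hsv=cv2.cvtColor(im,cv2.COLOR_BGR2HSV)
m=(hsv[...,1]>110)&(hsv[...,0]>12)&(hsv[...,0]<35)&(P[...,2]>.071)&(P[...,2]<.083)
A=P[m][:,:2]; A=A[np.hypot(*(A-np.median(A,0)).T)<.06]
from scipy.optimize import least_squares
f=least_squares(lambda c:np.hypot(*(A-c).T)-.034,A.mean(0),loss="soft_l1",f_scale=.001); print("cup",f.x.round(4),len(A))
```

```text
cup [ 0.5902 -0.2209] 764
```

View pics/e3.png

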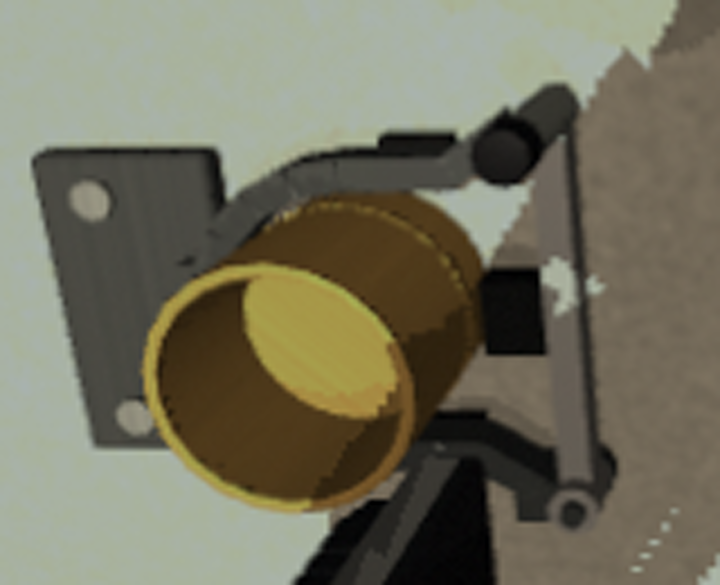

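The crop shows the hinge at (572,508), the post cap at (503,152), and the pad at (515,310) just at the cup's wall.

Run:
```python
from h import *
import pickle
s=pickle.load(open("w9.pkl","rb")); o=lambda p:[np.array(p)/4.5+[70,140]-.4]
H=ray_plane(s,o((572,508)),.03)[0,:2]; C=ray_plane(s,o((503,152)),.072)[0,:2]
F=ray_plane(s,np.vstack([o((36,155)),o((97,445))]),.012)[:,:2]
v=C-H; b=F[1]-F[0]; print(H,C,np.hypot(*v),"dir",np.degrees(np.arctan2(v[1],v[0]))%360,"foot x dir",np.degrees(np.arctan2(b[1],b[0])))
y=np.radians(15); R=np.array([[np.cos(y),-np.sin(y)],[np.sin(y),np.cos(y)]])
S=H-R@[.062,.062]; print("seat",S,"cup in stand",(np.array([.5902,-.2209])-S)@R)
```

```text
[ 0.63407889 -0.14510106] [ 0.51374927 -0.17666723] 0.12440112710177739 dir 194.69923643554475 foot x dir 14.866153337380396
seat [ 0.59023827 -0.22103524] cup in stand [-1.95940841e-06  1.40535685e-04]
```

The gate is shut: the bar direction of 194.7° matches the stand's 14.9° yaw plus 180°. The cup measures within about 1 mm of the seat, and the robot is touching nothing.

```bash
python3 -c "
from rig import arm
print(arm.finish_job())"
```

```text
the job is handed in; nothing more can be done
None
```

The job is handed in: the gate was swung open, the cup slid upright into the yoke to within about 1 mm of the seat, and the gate swung fully shut behind it; the tamper, jug and espresso cup were not touched.

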